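# Stand the inspection monitor on its leg and set the light

### The job

Get the viewing station ready: unfold the T-shaped dark steel leg on the back of the small monitor that lies face down until the leg reaches its stop, then slide the monitor up against the low blue stop rail and tip it up onto its lower edge, so that it stands along the rail, leaning back on its unfolded leg. Also turn the knob of the grey light controller until its white pointer is at the green mark. Leave the other things on the bench where they are.

Things in the scene. Friction and masses are not known exactly. Their poses are not given: they have to be found in the camera images.
- monitor: small monitor, about 0.6 kg, lying face down: black front plate 116 wide x 110 tall x 8 mm, white housing 104 x 94 mm on its back, up to 28 mm from the screen face. Origin: centre of the screen face. Own x = along its width, y = towards its lower edge (55 mm away; the housing ends 14 mm short of it), z = out of its back. Standing, y points nearly down and z over the rail.
- monitor_bottom (a point): middle of the monitor's lower edge side (own coordinates x 0, y +55, z +4 mm); axes as the monitor's
- monitor_handle (a point): middle of the bar of the orange handle beyond the upper edge: round, 10 mm thick, along own x, 92 mm between its two arms, at own y -88, z +34 mm; lying, its underside is 29 mm above the bench and it is 28 mm clear of the upper edge. A finger pushed under it from outside can lift and tip the monitor
- leg_hinge (a point): point on the leg's hinge axis, own coordinates of the monitor x 0, y -30, z +32 mm; the axis runs along the monitor's x
- leg_foot (a point): middle of the leg's cross bar (the foot), 80 mm from the hinge axis: round, 10 mm thick, 210 mm long along the monitor's x with 12 mm rubber ball ends, 47 mm out past the front plate on each side; folded, it lies 5 mm inside the lower edge, 26 mm clear below its ends, where it can be hooked from below or pinched. Stem in the middle 36 mm wide, 5 mm thick
- leg (a joint): opening angle of the leg in rad: 0 folded flat on the back, 0.75 at its firm stop; the foot rises off the back and swings towards the handle side as it opens. Friction (0.055 N m) keeps it where it is left. At the stop the standing monitor leans back about 15 degrees.
- rail: fixed blue stop rail, 100 mm long (own x) x 12 mm (own y) x 10 mm high. Origin: centre of its underside. The monitor starts on its -y side, 25 to 60 mm short of it, lower edge facing it, roughly parallel; it ends standing along the rail's -y face, screen facing rail -y, the leg reaching over the rail.
- light_box: fixed grey light controller 100 x 100 x 50 mm, origin at the centre of its underside; the knob is on top at its middle. It stands side by side with a white drying pot of like size (either may be the nearer).
- knob_grip (a point): centre of the knob's grip bar, on the turning axis (vertical), 68 mm above the bench. The grip is a bar 46 mm long, 14 mm wide, 22 mm tall, its top 79.5 mm above the bench, on a disc of 48 mm.
- light_knob (a joint): knob angle in rad, growing clockwise seen from above; at 0 the white pointer end of the grip bar points along the controller's own -x. The green mark is at 2.10; the knob starts between 0.8 and 1.5. It stays where it is left.
- light_mark (a point): the green mark on top of the controller, 39 mm from the knob's axis
- spool: solder spool, 56 mm wide and 46 mm high, a bystander; origin under its centre
- jar: small jar with blue cap, 48 mm wide and 55 mm high, a bystander; origin under its centre
- dish: white dish, 70 mm wide and 22 mm high, a bystander; origin under its centre
- driver: screwdriver, 130 mm long, a bystander lying on the bench
- brush: brush, 150 mm long, a bystander lying on the bench
- spatula: spatula, 140 mm long, a bystander lying on the bench
- parts_tray: grey divided parts tray, 120 x 90 x 30 mm, a bystander; origin under its centre
- dry_pot: white drying pot 100 x 100 x 45 mm with a clear lid up to 57 mm, fixed, next to the light controller; origin at the centre of its underside
There are look-alikes about, which are no part of the job. Leave any red or turquoise look-alike of the light_box alone.

How it is judged:
On the way, in this order (a step that is already met when the one before it is completed fails the run):
1. the leg is unfolded to its stop (value of joint leg above 0.62 rad), for 0.2 s.
2. the monitor is tipped up and leans back on its leg (angle between monitor's own y axis and vertical above 2.7 rad and angle between monitor's own z axis and vertical above 1.65 rad), for 0.2 s.
At the end, for the whole second after the job is handed in: Leg open (over 0.62 rad); monitor still, lower edge and foot on the bench, leaning back under 25 degrees, on the rail's -y side, edge middle within 32 mm of the rail's centre line and 45 mm of its middle along it, parallel within 0.2 rad; knob at 2.10 within 0.13 rad (all of step 2 and value of joint leg above 0.62 rad and height (world z) of each of leg_foot, monitor_bottom below 0.013 m and y of monitor_bottom in the frame of rail between -0.032 and 0 m and x of monitor_bottom in the frame of rail between -0.045 and 0.045 m and angle between the x axis of monitor and the x axis of rail, either way round below 0.2 rad and linear speed of monitor below 0.02 m/s and value of joint light_knob between 1.97 and 2.23 rad); the robot touches nothing.
It fails at once if a bystander is moved more than 30 mm (distance of any of spool, jar, dish, driver, brush, spatula, parts_tray from where it was at the start of the episode above 0.03 m).
It also fails if it takes over 69 s, if anything falls off the work surface, if the arm or the gripper's body presses on something with over 40 N, if the wrist force passes 120 N, or if a joint passes its speed limit or range.

### The arm

A 6-joint arm with a two-finger parallel gripper is mounted at the origin on the work surface. World frame = base frame: x ahead of the robot, y to its left, z up, the work surface at z = 0. Lengths are in m, angles in rad, forces in N, time in s.
With the tool pointing down it reaches from about 0.35 to 0.95 m from the base axis. Payload 17.4 kg.
Tool frame: the origin (TCP) lies at the very end of the fingers, on their centre line; the grasp point (between the pads) lies 19 mm behind it; z points along the fingers, y is the line along which they close (so a half turn about z gives the same grasp; the last joint's range is limited). The gripper opens to 93 mm and grips with 3 to 60 N. Pads are 15 mm wide; open, the fingers measure 128 mm over their backs; the gripper's body (75 mm by 188 mm) begins 65 mm behind the grasp point.
Start: joints at [-1.2, 0.116, 1.442, -0, 1.584, -0.038], TCP at [0.268, -0.619, 0.219] pointing down, gripper open.
Joint ranges: [-2.83, 2.83], [-0.83, 2.19], [0.07, 2.5], [-1.14, 4.28], [0.01, 3], [-2.97, 2.97]. Speed limits (rad/s): [1.89, 1.89, 2.22, 3.14, 3.14, 3.14].

### API

Orientations are given as a unit quaternion [w, x, y, z].
In Python, from cell import telemetry, camera, job_done, finder gives the robot as it stands. The module is installed in compiled form; this text tells all that it offers.
- The arm moves only by the shell command python3 -m handwheel 'ROWS'. ROWS is JSON, one flat list of numbers, 7 for each row, row after row: the shift along the tool's x, y, z in mm, then the turn, a rotation vector about the tool's x, y, z in rad, then the finger opening in mm, from 0 to 93. In form: [x, y, z, ax, ay, az, hand, x, y, z, ax, ay, az, hand, ...]. A call has 1 to 20 rows; each row is the pose to reach, as a shift and turn from the pose commanded when the call began, along the tool's axes at that moment; what a row does not reach only later rows make up. A row lasts 1/10 s, in which the tool goes at most 50 mm and 8.59 degrees, less where a joint would pass 70% of its speed; a pose out of reach is approached as far as the arm can. A call with a gripper value outside its range is refused whole. The fingers move at their own pace and stop on an object; the grip force is fixed at half the most. Time passes only in rows, so rows that repeat a pose let the fingers close. It gives the time, the measured TCP pose, the force, the opening and the grip force at its end, in the units of the state.
- telemetry.observe(): the state, without advancing time (a new reading comes with each control period).
- camera(name): name is "scene" or "top"; returns a dict with "frame" (480x640x3 uint8, red, green, blue), "fx", "fy", "cx", "cy" (pixels), "world_to_cam" (4x4, takes a point from world to camera coordinates). Camera axes: x right, y down, z forward; pixel columns grow to the right and rows downward; lengths in m; the calibration is good to about 2 mm. A picture is of the moment at which its call begins. There is no depth.
- job_done(): hands the job in; it is judged then, once.
Trained networks look in a picture, given as the dict that the camera call returned (one of the last four; its "shot" number tells which), for a name from the list of things; names that differ only in an ending like _2 or _b are one class to them, and where a whole thing is asked for, a point or a joint stands for the part that bears it (a point fixed in the world has none). Each returns a list of dicts, best first, with "conf" (0 to 1); they miss things now and then, are a little off and sometimes report something else, mostly with a low value. They report only what shows in the picture. A call takes as long as a camera call. They do not tell look-alikes from the thing itself.
- finder.boxes_of(name, picture): "extent" ([left, top, width, height] in pixels, round what is visible of it).
- finder.silhouettes(name, picture): "mask" (480x640 bool, what is visible of it) and "extent" ([left, top, width, height] in pixels, round what is visible of it).
The state is a dict: "t": time; "joint_positions": joint angles; "dq": joint speeds; "effort": joint torques, N m; "tool_pos": TCP position; "ee_rot": TCP orientation; "force": force on the tool from outside, world axes, zero at the start; "moment": the same for the moment, N m; "gripper_width": opening from 0.0 (shut) to 1.0 (fully open); "finger_force": force on a finger pad.
Only numpy, scipy, OpenCV 4.12 (cv2) and the standard library are available. Lean on these libraries where they do the work, as an engineer would, in place of code of your own. Each camera call takes 0.05 s, during which the arm holds its last target. There are 200 camera calls.

## Working session

There is one attempt and no reset: what is moved stays moved. The work goes in short steps, Python scripts to look and compute and a shell command to move; the robot and the scene stay as the last step left them, time stands still between calls to the robot, and variables do not carry over. Pictures are saved under pics/ and viewed, at most 10 in all, crops included, and the job is handed in when it is done.

```bash
mkdir -p pics; python3 - <<'E'
from cell import telemetry, camera, finder
import cv2, numpy as np
s=telemetry.observe(); print({k:np.round(v,3).tolist() for k,v in s.items()})
for n in ("scene","top"):
    p=camera(n); cv2.imwrite(f"pics/{n}0.png",p["frame"][:,:,::-1])
    print(n,p["fx"],p["fy"],p["cx"],p["cy"],np.round(p["world_to_cam"],4).tolist())
    for k in ("monitor","monitor_handle","leg_foot","rail","light_box","light_knob","dry_pot"):
        print(k,[(np.round(b["extent"]).tolist(),round(float(b["conf"]),2)) for b in finder.boxes_of(k,p)][:4])
E
```

```text
{'t': 0.0, 'joint_positions': [-1.2, 0.116, 1.442, -0.0, 1.584, -0.038], 'dq': [-0.002, -0.0, 0.001, -0.001, -0.001, -0.001], 'effort': [-0.004, -72.126, -62.261, 0.078, 0.024, -0.0], 'tool_pos': [0.268, -0.619, 0.218], 'ee_rot': [-0.001, 0.979, 0.203, -0.0], 'force': [0.209, -0.315, 0.234], 'moment': [0.002, -0.03, -0.008], 'finger_force': 0.0, 'gripper_width': 0.997}
scene 524.8618320156692 524.8618320156692 316.8918741885078 241.15893902007664 [[-0.893, 0.4501, 0.0035, 0.5116], [0.3174, 0.6351, -0.7042, -0.0557], [-0.3192, -0.6278, -0.71, 1.5475], [0.0, 0.0, 0.0, 1.0]]
monitor [([282.0, 239.0, 74.0, 56.0], 0.59)]
monitor_handle [([283.0, 238.0, 77.0, 56.0], 0.88)]
leg_foot [([282.0, 255.0, 79.0, 37.0], 0.92)]
rail [([308.0, 298.0, 36.0, 13.0], 0.48)]
light_box [([236.0, 184.0, 45.0, 38.0], 0.96), ([334.0, 206.0, 38.0, 39.0], 0.9), ([258.0, 137.0, 42.0, 35.0], 0.68), ([331.0, 153.0, 37.0, 38.0], 0.61)]
light_knob [([345.0, 209.0, 16.0, 16.0], 0.8), ([249.0, 184.0, 13.0, 17.0], 0.66), ([275.0, 139.0, 12.0, 10.0], 0.58), ([345.0, 152.0, 12.0, 16.0], 0.5)]
dry_pot [([286.0, 173.0, 38.0, 36.0], 0.57)]
top 503.88689992495955 503.88689992495955 324.43057714394837 236.70351630410315 [[-0.0132, -0.9999, 0.0004, -0.0566], [-0.9895, 0.013, -0.1439, 0.5546], [0.1439, -0.0023, -0.9896, 1.5029], [0.0, 0.0, 0.0, 1.0]]
monitor [([296.0, 204.0, 55.0, 64.0], 0.84)]
monitor_handle [([297.0, 203.0, 57.0, 63.0], 0.74)]
leg_foot [([300.0, 204.0, 34.0, 66.0], 0.57)]
rail [([283.0, 217.0, 4.0, 31.0], 0.7)]
light_box [([469.0, 259.0, 42.0, 38.0], 0.82), ([402.0, 206.0, 33.0, 38.0], 0.79), ([411.0, 308.0, 39.0, 37.0], 0.78), ([338.0, 271.0, 36.0, 44.0], 0.68)]
light_knob [([428.0, 324.0, 12.0, 15.0], 0.8), ([484.0, 270.0, 14.0, 13.0], 0.69), ([346.0, 285.0, 15.0, 16.0], 0.66), ([410.0, 216.0, 25.0, 14.0], 0.58)]
dry_pot [([400.0, 256.0, 38.0, 37.0], 0.61)]
```

```bash
python3 - <<'E'
import cv2
a=cv2.imread("pics/scene0.png")[120:330,200:420]; b=cv2.imread("pics/top0.png")[180:370,250:530]
cv2.imwrite("pics/s0c.png",cv2.resize(a,None,fx=2.8,fy=2.8,interpolation=cv2.INTER_CUBIC)); cv2.imwrite("pics/t0c.png",cv2.resize(b,None,fx=2.8,fy=2.8,interpolation=cv2.INTER_CUBIC))
E
```

```text
(no output)
```

View pics/s0c.png

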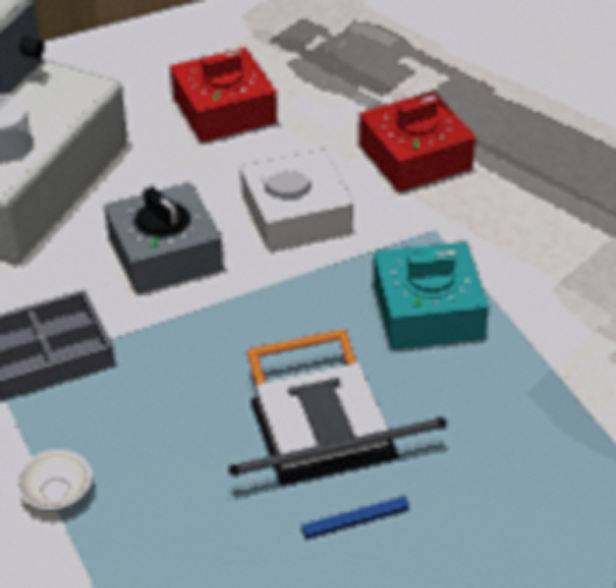

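View pics/t0c.png

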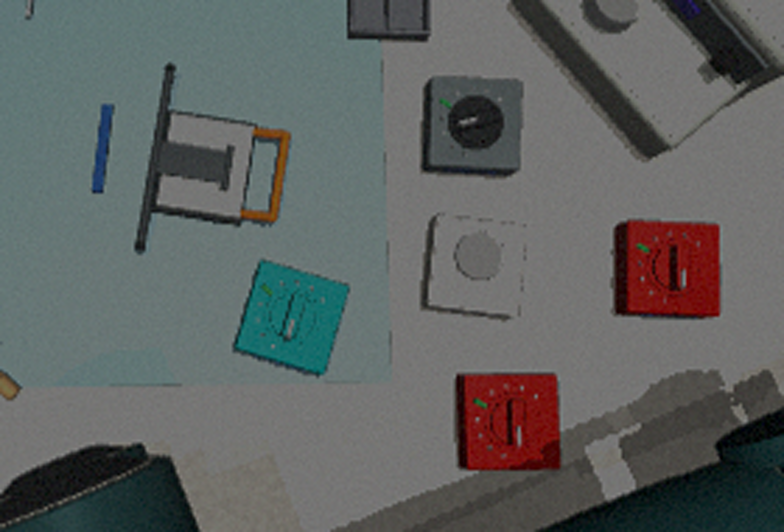

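Candidates for the controller (scene / top pixel): the grey box at (258,203) / (418,224), turquoise at (353,225) / (356,293), red at (279,154) / (432,327) and (350,172) / (488,276), and the white pot at (305,190) / (419,275). The grey box is the one I want. The monitor's handle points to image right (world -y) and the blue rail is to its left, at top (286,233). Next I triangulate.

```bash
cat > h.py <<'E'
import numpy as np, cv2
from cell import telemetry, camera, finder
from scipy.spatial.transform import Rotation as R
def P(p):
    K=np.array([[p["fx"],0,p["cx"]],[0,p["fy"],p["cy"]],[0,0,1]]); return K@np.array(p["world_to_cam"])[:3]
def tri(Pa,a,Pb,b):
    X=cv2.triangulatePoints(Pa,Pb,np.array(a,float).reshape(2,1),np.array(b,float).reshape(2,1)); return (X[:3]/X[3]).ravel()
def proj(Pm,X):
    q=Pm@np.append(X,1); return q[:2]/q[2]
def plane(Pm,uv,z):
    A=np.c_[Pm[:,0],Pm[:,1],-np.array([uv[0],uv[1],1.])]; return np.append(np.linalg.solve(A,-(Pm[:,2]*z+Pm[:,3]))[:2],z)
def tool():
    s=telemetry.observe(); w=s["ee_rot"]; return np.array(s["tool_pos"]),R.from_quat([w[1],w[2],w[3],w[0]])
def goto(pos,psi):
    """row to reach pos with tool down and tool x at heading psi"""
    p,r=tool(); t=R.from_matrix(np.array([[np.cos(psi),np.sin(psi),0],[np.sin(psi),-np.cos(psi),0],[0,0,-1]]))
    print("row",np.round(r.inv().apply(np.array(pos)-p)*1000,1),np.round((r.inv()*t).as_rotvec(),3),"tcp",np.round(p,4))
E
python3 - <<'E'
from h import *
S=camera("scene");T=camera("top");Ps,Pt=P(S),P(T)
s=lambda x,y:(200+(x+.5)/2.8-.5,120+(y+.5)/2.8-.5); t=lambda x,y:(250+(x+.5)/2.8-.5,180+(y+.5)/2.8-.5)
pts={"foot+x":((234,469),(170,69)),"foot-x":((442,423),(140,248)),"han+x":((252,350),(288,132)),"han-x":((348,334),(277,219)),
"rail+x":((304,530),(107,106)),"rail-x":((407,503),(97,192)),"knob":((160,212),(476,122)),"mark":((154,243),(446,103)),"ptr":((175,219),(459,125))}
for k,(a,b) in pts.items():
    X=tri(Ps,s(*a),Pt,t(*b)); print(k,np.round(X,4),np.round(proj(Ps,X)-s(*a),1))
for z,k in ((.032,"foot+x"),(.032,"foot-x"),(.034,"han+x"),(.034,"han-x"),(.01,"rail+x"),(.01,"rail-x"),(.0795,"knob"),(.05,"mark"),(.0795,"ptr")):
    print(k,np.round(plane(Ps,s(*pts[k][0]),z),4),np.round(plane(Pt,t(*pts[k][1]),z),4))
for n in("spool","jar","dish","driver","brush","spatula","parts_tray"):
    b=finder.boxes_of(n,T)[:1]
    for q in b: l,tt,w,h=q["extent"]; print(n,round(q["conf"],2),np.round(plane(Pt,(l+w/2,tt+h/2),.02)[:2],2))
E
```

```text
foot+x [ 0.6574 -0.0217  0.0322] [0. 0.]
foot-x [0.4596 0.0126 0.0294] [0.3 0. ]
han+x [ 0.5825 -0.1498  0.0352] [-0.6 -0.1]
han-x [ 0.4862 -0.1353  0.0274] [-1.1 -0.2]
rail+x [0.6219 0.0501 0.0051] [0.2 0. ]
rail-x [0.5242 0.0622 0.0025] [-0.1 -0. ]
knob [ 0.5903 -0.3547  0.0574] [0.5 0.1]
mark [ 0.612  -0.3238  0.0476] [-0. -0.]
ptr [ 0.5841 -0.3339  0.062 ] [-0.3 -0.1]
foot+x [ 0.6574 -0.0219  0.032 ] [ 0.6573 -0.0216  0.032 ]
foot-x [0.4615 0.0141 0.032 ] [0.4588 0.0129 0.032 ]
han+x [ 0.5808 -0.1497  0.034 ] [ 0.5844 -0.1509  0.034 ]
han-x [ 0.487  -0.1275  0.034 ] [ 0.4883 -0.1369  0.034 ]
rail+x [0.6238 0.0531 0.01  ] [0.6205 0.05   0.01  ]
rail-x [0.5271 0.0674 0.01  ] [0.5236 0.0614 0.01  ]
knob [ 0.5997 -0.3308  0.0795] [ 0.5851 -0.3496  0.0795]
mark [ 0.6128 -0.3211  0.05  ] [ 0.6116 -0.3234  0.05  ]
ptr [ 0.5902 -0.3137  0.0795] [ 0.5821 -0.3313  0.0795]
spool 0.88 [0.59 0.38]
jar 0.53 [0.45 0.43]
dish 0.55 [ 0.8 -0.1]
driver 0.75 [0.81 0.12]
brush 0.78 [0.69 0.33]
spatula 0.76 [0.36 0.21]
parts_tray 0.56 [ 0.75 -0.27]
```

```bash
python3 -c "
from h import *
goto((.637,-.0182,.15),-.1725)"
```

```text
row [ 577.3 -405.1   68.6] [0.    0.    0.581] tcp [ 0.2683 -0.6194  0.2187]
```

```bash
python3 -m handwheel '[577,-405,68,0,0,0.581,40,577,-405,68,0,0,0.581,40,577,-405,68,0,0,0.581,40,577,-405,68,0,0,0.581,40,577,-405,68,0,0,0.581,40,577,-405,68,0,0,0.581,40,577,-405,68,0,0,0.581,40,577,-405,68,0,0,0.581,40,577,-405,68,0,0,0.581,40,577,-405,68,0,0,0.581,40,577,-405,68,0,0,0.581,40,577,-405,68,0,0,0.581,40,577,-405,68,0,0,0.581,40,577,-405,68,0,0,0.581,40,577,-405,68,0,0,0.581,40,577,-405,68,0,0,0.581,40,577,-405,68,0,0,0.581,40,577,-405,68,0,0,0.581,40,577,-405,68,0,0,0.581,40,577,-405,68,0,0,0.581,40]'
python3 - <<'E'
from h import *
goto((.637,-.0182,.021),-.1725)
S=camera("scene"); cv2.imwrite("pics/s1.png",cv2.resize(S["frame"][170:330,220:440,::-1],None,fx=3.4,fy=3.4,interpolation=cv2.INTER_CUBIC))
E
```

```text
t: 3.25
tool_pos: [0.6366, -0.0192, 0.151]
ee_rot: [0.0, 0.996, -0.087, 0.0]
force: [-0.4, 0.2, -0.4]
gripper_width: 0.43
finger_force: 0.0
row [  0.2  -1.1 130. ] [-0.    -0.    -0.001] tcp [ 0.6366 -0.0192  0.151 ]
```

View pics/s1.png

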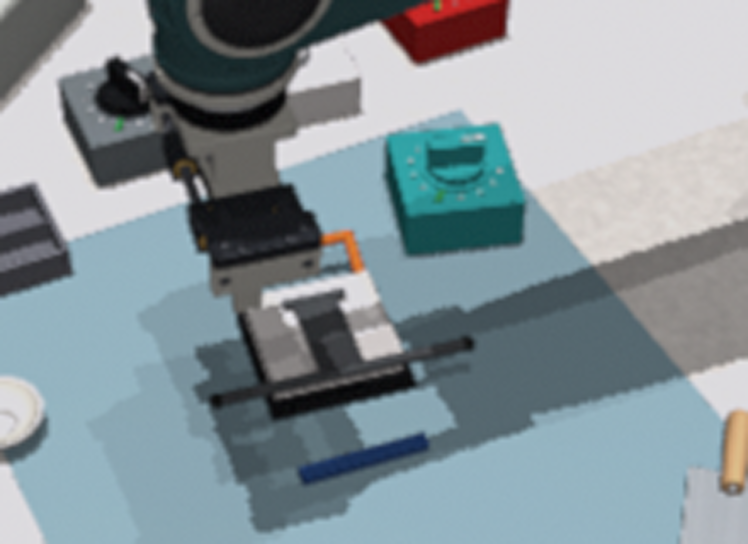

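The gripper hangs above the bar's far end: tool at crop (265,270), ball end at (218,400). I go down and pinch.

```bash
python3 -m handwheel '[0,-1,40,0,0,0,40,0,-1,80,0,0,0,40,0,-1,110,0,0,0,40,0,-1,131,0,0,0,40,0,-1,131,0,0,0,40,0,-1,131,0,0,0,0,0,-1,131,0,0,0,0,0,-1,131,0,0,0,0,0,-1,131,0,0,0,0,0,-1,131,0,0,0,0,0,-1,131,0,0,0,0]'
```

```text
t: 4.4
tool_pos: [0.6373, -0.0174, 0.0201]
ee_rot: [-0.0, 0.996, -0.086, 0.001]
force: [2.0, 0.4, 0.7]
gripper_width: 0.098
finger_force: 30.0
```

```bash
python3 -m handwheel '[0,-0.4,-4,0.05,0,0,0,0,-0.8,-8,0.1,0,0,0,0,-0.8,-12,0.15,0,0,0,0,-0.8,-16,0.2,0,0,0,0,-0.4,-20,0.25,0,0,0,0,0,-24,0.3,0,0,0,0,0.8,-28,0.35,0,0,0,0,1.6,-32,0.4,0,0,0,0,2.8,-36,0.45,0,0,0,0,4,-40,0.5,0,0,0,0,5.5,-43.6,0.55,0,0,0,0,7.2,-47.3,0.6,0,0,0,0,9,-50.8,0.65,0,0,0,0,11.1,-54.3,0.7,0,0,0,0,13.7,-58.4,0.76,0,0,0,0,15,-60,0.79,0,0,0,0,15,-60,0.79,0,0,0,0,15,-60,0.79,0,0,0]'
python3 - <<'E'
from h import *
S=camera("scene"); cv2.imwrite("pics/s2.png",cv2.resize(S["frame"][170:330,220:440,::-1],None,fx=3.4,fy=3.4,interpolation=cv2.INTER_CUBIC))
E
```

```text
t: 6.2
tool_pos: [0.6343, -0.0322, 0.0793]
ee_rot: [-0.383, 0.92, -0.079, 0.033]
force: [-0.0, 0.2, -2.3]
gripper_width: 0.099
finger_force: 30.0
```

View pics/s2.png

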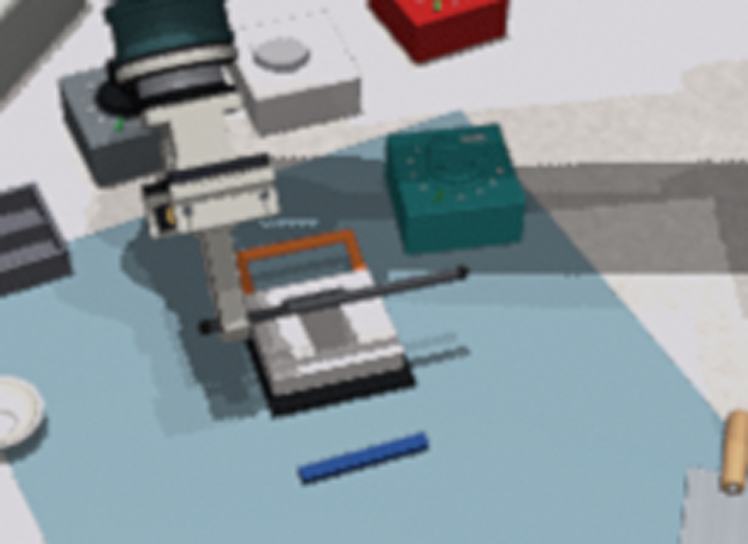

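The leg stands open: bar from (205,327) to (462,272) in the crop, well above the housing, at its stop. I release, back off along the tool and level it.

```bash
python3 -m handwheel '[0,0,0,0,0,0,35,0,0,0,0,0,0,35,0,0,0,0,0,0,35,0,0,0,0,0,0,35,0,0,-30,0,0,0,35,0,0,-60,0,0,0,35,0,0,-100,0,0,0,35,0,0,-100,0,0,0,35]'
python3 - <<'E'
from h import *
goto((.5347,-.2,.16),-.1725); goto((.5347,-.142,.16),-.1725)
E
```

```text
t: 7.05
tool_pos: [0.6231, -0.1051, 0.1539]
ee_rot: [-0.382, 0.92, -0.079, 0.036]
force: [-0.1, 0.3, 0.1]
gripper_width: 0.376
finger_force: 0.0
row [-70.6  72.1 -81.7] [-0.788 -0.005  0.   ] tcp [ 0.6231 -0.1051  0.1539]
row [-80.6  31.8 -41.3] [-0.788 -0.005  0.   ] tcp [ 0.6231 -0.1051  0.1539]
```

```bash
python3 -m handwheel '[-53,142,-151,-0.788,-0.005,0,22,-53,142,-151,-0.788,-0.005,0,22,-53,142,-151,-0.788,-0.005,0,22,-53,142,-151,-0.788,-0.005,0,22,-53,142,-151,-0.788,-0.005,0,22,-53,142,-151,-0.788,-0.005,0,22,-53,142,-151,-0.788,-0.005,0,22,-53,142,-151,-0.788,-0.005,0,22]'
python3 - <<'E'
from h import *
S=camera("scene");T=camera("top");Ps,Pt=P(S),P(T)
print("tcp",tool()[0])
# fit monitor pose (x,y,yaw) to orange handle masks: print handle corner triangulations
for n,p in(("s",S),("t",T)):
    f=p["frame"].astype(int); m=((f[...,0]-f[...,2]>50)&(f[...,0]>80)).astype(np.uint8)
    k,lab,st,c=cv2.connectedComponentsWithStats(m); print(n,[(st[i].tolist()) for i in range(1,k) if st[i,4]>15])
a=cv2.resize(S["frame"][210:320,260:380],None,fx=3.3,fy=3.3,interpolation=cv2.INTER_CUBIC); b=cv2.resize(T["frame"][190:300,270:390],None,fx=3.3,fy=3.3,interpolation=cv2.INTER_CUBIC)
cv2.imwrite("pics/st3.png",np.hstack([a,b])[:,:,::-1])
E
```

```text
t: 7.85
tool_pos: [0.5346, -0.2965, 0.155]
ee_rot: [-0.002, 0.996, -0.085, -0.002]
force: [-0.6, -0.1, -0.5]
gripper_width: 0.23
finger_force: 0.0
tcp [ 0.53448165 -0.29713995  0.15492138]
s [[207, 0, 112, 25, 1710], [190, 49, 68, 64, 729], [261, 143, 7, 12, 41], [329, 153, 41, 35, 828], [619, 214, 21, 11, 85], [617, 231, 23, 19, 99], [289, 238, 38, 19, 181], [158, 286, 24, 25, 383], [433, 291, 8, 22, 137], [175, 330, 26, 30, 570], [171, 380, 105, 100, 4279], [301, 404, 32, 14, 250], [587, 424, 53, 56, 2024]]
t [[169, 95, 74, 43, 1748], [285, 114, 18, 18, 268], [332, 114, 19, 17, 261], [199, 177, 17, 17, 76], [336, 226, 18, 33, 150], [474, 259, 33, 34, 982], [568, 271, 72, 148, 2180], [36, 298, 43, 41, 1084], [237, 305, 19, 17, 87], [416, 314, 34, 34, 1053]]
```

View pics/st3.png

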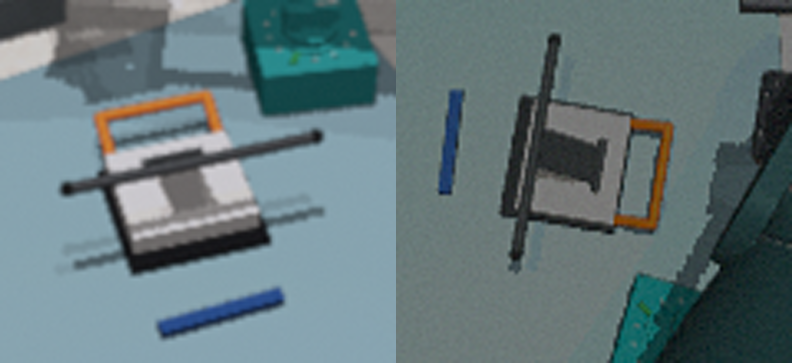

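```bash
python3 - <<'E'
from h import *
S=camera("scene");T=camera("top");Ps,Pt=P(S),P(T)
s=lambda x,y:(260+(x+.5)/3.3-.5,210+(y+.5)/3.3-.5); t=lambda x,y:(270+(x+.5)/3.3-.5,190+(y+.5)/3.3-.5)
for k,a,b in (("foot+x",(66,188),(158,38)),("foot-x",(318,136),(119,266)),("bar+x",(101,117),(272,126)),("bar-x",(211,96),(257,228))):
    X=tri(Ps,s(*a),Pt,t(*b)); print(k,np.round(X,4),np.round(proj(Ps,X)-s(*a),1))
    if k[0]=="b": print(np.round(plane(Pt,t(*b),.034),4),np.round(plane(Ps,s(*a),.034),4))
for q in ((166,90,.01),(175,90,.01)): pass
goto((.5347,-.1415,.021),-.1725)
E
```

```text
foot+x [ 0.6549 -0.0443  0.0862] [-0.1 -0. ]
foot-x [ 0.4517 -0.0094  0.0798] [1.3 0.2]
bar+x [ 0.5805 -0.1489  0.0332] [-0.4 -0.1]
[ 0.5812 -0.1495  0.034 ] [ 0.58   -0.1475  0.034 ]
bar-x [ 0.4857 -0.1334  0.0291] [-0.2 -0. ]
[ 0.4858 -0.1336  0.034 ] [ 0.4875 -0.1287  0.034 ]
row [ -25.5 -153.3  134.6] [-0.003  0.005  0.002] tcp [ 0.5344 -0.2974  0.155 ]
```

```bash
python3 -m handwheel '[-25,-153,0,0,0,0,22,-25,-153,0,0,0,0,22,-25,-153,0,0,0,0,22,-25,-153,0,0,0,0,22,-25,-153,0,0,0,0,22,-25,-153,40,0,0,0,22,-25,-153,70,0,0,0,22,-25,-153,80,0,0,0,22,-25,-153,80,0,0,0,22]'
python3 - <<'E'
from h import *
goto((.5335,-.141,.021),-.168)
S=camera("scene"); cv2.imwrite("pics/s4.png",cv2.resize(S["frame"][200:300,250:380,::-1],None,fx=5,fy=5,interpolation=cv2.INTER_CUBIC))
E
```

```text
t: 8.95
tool_pos: [0.5349, -0.1429, 0.0747]
ee_rot: [-0.001, 0.996, -0.086, -0.003]
force: [0.5, -0.9, 0.8]
gripper_width: 0.239
finger_force: 0.0
row [-1.3 -1.5 53.7] [-0.002  0.007 -0.004] tcp [ 0.5349 -0.1429  0.0747]
```

View pics/s4.png

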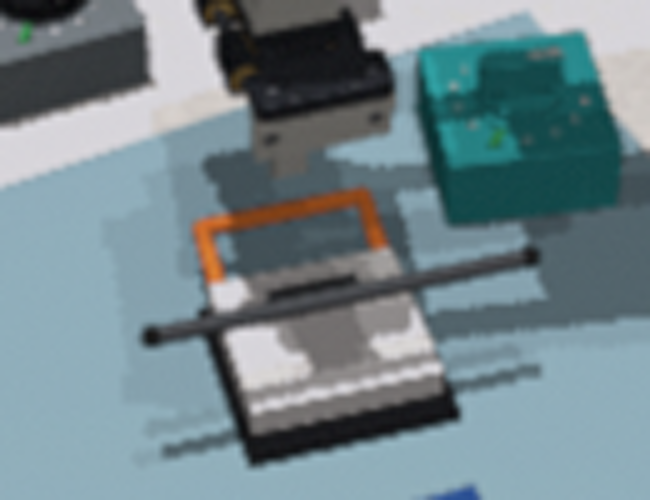

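Finger tips at (290,165) sit above the middle of the orange bar at (285,205). I go down and grip it.

```bash
python3 -m handwheel '[-1,-1.5,25,0,0.005,-0.004,22,-1,-1.5,45,0,0.005,-0.004,22,-1,-1.5,54,0,0.005,-0.004,22,-1,-1.5,54,0,0.005,-0.004,22,-1,-1.5,54,0,0.005,-0.004,0,-1,-1.5,54,0,0.005,-0.004,0,-1,-1.5,54,0,0.005,-0.004,0,-1,-1.5,54,0,0.005,-0.004,0]'
```

```text
t: 9.8
tool_pos: [0.5352, -0.1405, 0.0233]
ee_rot: [-0.001, 0.997, -0.083, 0.001]
force: [-1.0, -1.3, 6.3]
gripper_width: 0.097
finger_force: 30.0
```

```bash
python3 -m handwheel '[1,-5,-1,0,0,-0.005,0,2,-10,-1,0,0,-0.01,0,3,-15,-1,0,0,-0.015,0,4,-20,-1,0,0,-0.02,0,5,-25,-1,0,0,-0.025,0,6,-30,-1,0,0,-0.03,0,7,-35,-1,0,0,-0.035,0,8,-40,-1,0,0,-0.04,0,9,-44,-1,0,0,-0.04,0,9,-47,-1,0,0,-0.04,0,9,-47,-1,0,0,-0.04,0,9,-47,-1,0,0,-0.04,0]'; python3 -m handwheel '[0,-2,0,0,0,0,0,0,-4,0,0,0,0,0,0,-4,0,0,0,0,0]'
```

```text
t: 11.0
tool_pos: [0.5515, -0.095, 0.0233]
ee_rot: [-0.001, 0.998, -0.063, 0.001]
force: [1.0, 0.1, 3.2]
gripper_width: 0.097
finger_force: 30.0
t: 11.3
tool_pos: [0.5518, -0.0917, 0.0233]
ee_rot: [-0.001, 0.998, -0.063, 0.001]
force: [-0.6, -6.2, 3.7]
gripper_width: 0.095
finger_force: 30.0
```

```bash
python3 - <<'E'
from h import *
S=camera("scene");T=camera("top")
a=cv2.resize(S["frame"][210:320,260:380],None,fx=3.3,fy=3.3,interpolation=cv2.INTER_CUBIC); b=cv2.resize(T["frame"][190:300,260:380],None,fx=3.3,fy=3.3,interpolation=cv2.INTER_CUBIC)
cv2.imwrite("pics/st5.png",np.hstack([a,b])[:,:,::-1])
E
```

```text
(no output)
```

View pics/st5.png

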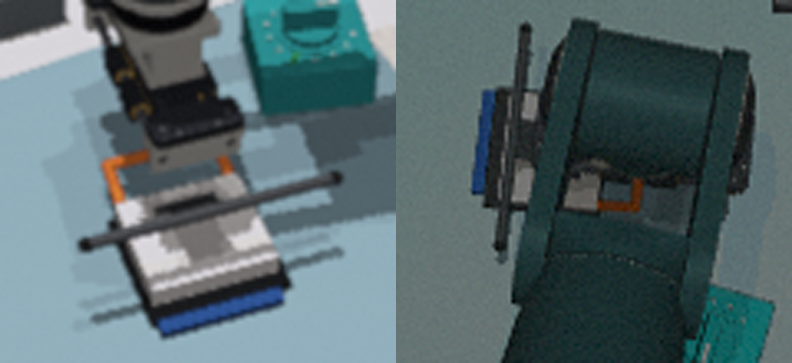

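Both views show the lower edge flush and parallel on the blue rail, which is centred at scene crop (222,312) and top crop (483,142). The force reads 6 N of contact. Now I work out the tipping arc.

```bash
python3 - <<'E'
import numpy as np
for d in range(5,111,5):
    t=np.radians(d);c,s=np.cos(t),np.sin(t);f=np.radians(max(0,d-60))
    S=-143*c+26*s; H=143*s+(34 if d<=90 else 26)*c
    print(d,round(-(S+143)+10.7*np.sin(f)+2,1),round(-(H-34)+10.7*(np.cos(f)-1),1),round(-f,3))
E
```

```text
5 -0.8 -12.3 -0.0
10 -4.7 -24.3 -0.0
15 -9.6 -35.9 -0.0
20 -15.5 -46.9 -0.0
25 -22.4 -57.2 -0.0
30 -30.2 -66.9 -0.0
35 -38.8 -75.9 -0.0
40 -48.2 -84.0 -0.0
45 -58.3 -91.2 -0.0
50 -69.0 -97.4 -0.0
55 -80.3 -102.6 -0.0
60 -92.0 -106.8 -0.0
65 -103.2 -110.0 -0.087
70 -114.7 -112.2 -0.175
75 -126.3 -113.3 -0.262
80 -138.1 -113.4 -0.349
85 -149.9 -112.4 -0.436
90 -161.6 -110.4 -0.524
95 -173.2 -108.1 -0.611
100 -184.6 -104.8 -0.698
105 -195.6 -100.5 -0.785
110 -206.1 -95.3 -0.873
```

```bash
python3 -m handwheel '[0,1,-6,0,0,0,0,0,-1,-12,0,0,0,0,0,-5,-24,0,0,0,0,0,-10,-36,0,0,0,0,0,-15,-47,0,0,0,0,0,-22,-57,0,0,0,0,0,-30,-67,0,0,0,0,0,-39,-76,0,0,0,0,0,-48,-84,0,0,0,0,0,-58,-91,0,0,0,0,0,-69,-97,0,0,0,0,0,-80,-103,0,0,0,0,0,-92,-107,0,0,0,0,0,-92,-107,0,0,0,0]'
python3 - <<'E'
from h import *
S=camera("scene");T=camera("top")
a=cv2.resize(S["frame"][170:320,240:400],None,fx=2.5,fy=2.5,interpolation=cv2.INTER_CUBIC); b=cv2.resize(T["frame"][170:320,240:400],None,fx=2.5,fy=2.5,interpolation=cv2.INTER_CUBIC)
cv2.imwrite("pics/st6.png",np.hstack([a,b])[:,:,::-1])
E
```

```text
t: 12.8
tool_pos: [0.5641, 0.0009, 0.1324]
ee_rot: [-0.001, 0.998, -0.063, 0.002]
force: [-0.7, -4.8, 10.4]
gripper_width: 0.097
finger_force: 30.0
```

View pics/st6.png

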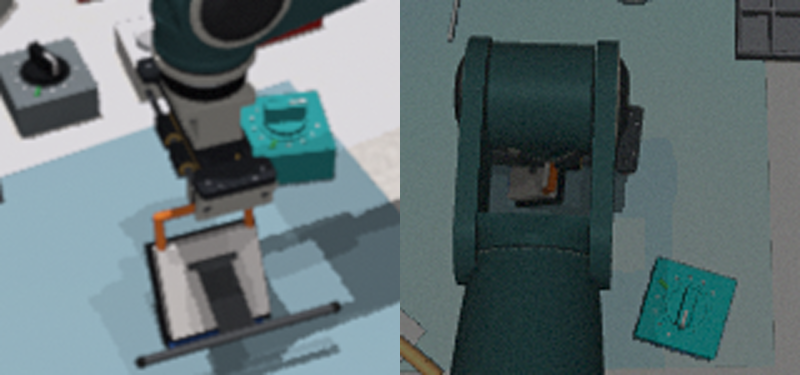

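The monitor is tipped to about 60°, its lower edge at the rail and the foot bar (138,362)-(338,307) coming over it. I continue, now tilting the tool with it.

```bash
python3 -m handwheel '[0,-5,-2,-0.043,0,0,0,0,-11,-3,-0.087,0,0,0,0,-23,-5.4,-0.175,0,0,0,0,-34,-6.5,-0.262,0,0,0,0,-46,-6.6,-0.349,0,0,0,0,-58,-5.6,-0.436,0,0,0,0,-70,-3.6,-0.524,0,0,0,0,-81,-1.3,-0.611,0,0,0,0,-87,0,-0.655,0,0,0,0,-93,2,-0.698,0,0,0,0,-98,4,-0.74,0,0,0,0,-104,6.3,-0.785,0,0,0,0,-104,6.3,-0.785,0,0,0,0,-104,6.3,-0.785,0,0,0]'
python3 - <<'E'
from h import *
S=camera("scene");T=camera("top")
a=cv2.resize(S["frame"][170:320,240:400],None,fx=2.5,fy=2.5,interpolation=cv2.INTER_CUBIC); b=cv2.resize(T["frame"][170:320,240:400],None,fx=2.5,fy=2.5,interpolation=cv2.INTER_CUBIC)
cv2.imwrite("pics/st7.png",np.hstack([a,b])[:,:,::-1])
E
```

```text
t: 14.3
tool_pos: [0.5769, 0.1039, 0.126]
ee_rot: [0.381, 0.922, -0.059, -0.022]
force: [0.1, -0.1, 12.6]
gripper_width: 0.095
finger_force: 30.0
```

View pics/st7.png

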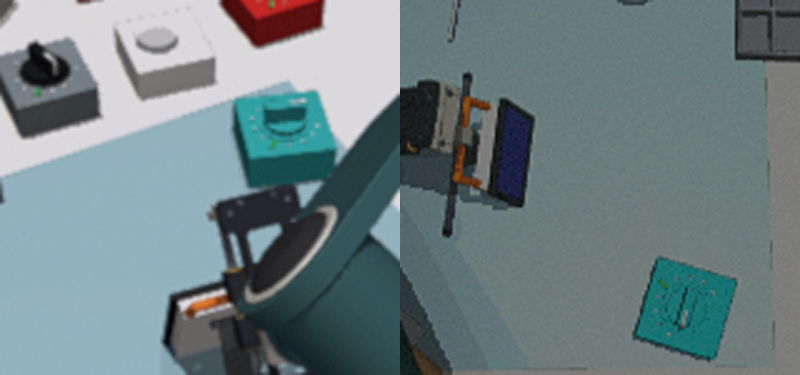

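The top view shows the screen facing rail -y at (515,152) and the foot bar from (472,75) to (447,233); the monitor stands leaning back. I release and retreat along the tool.

```bash
python3 -m handwheel '[0,0,0,0,0,0,4,0,0,0,0,0,0,14,0,0,0,0,0,0,20,0,0,0,0,0,0,24,0,0,0,0,0,0,24,0,0,-10,0,0,0,24,0,0,-25,0,0,0,24,0,0,-50,0,0,0,24,0,0,-90,0,0,0,24,0,0,-120,0,0,0,24,0,0,-120,0,0,0,24]'
python3 - <<'E'
from h import *
goto((.56,.19,.30),-.125); goto((.588,-.352,.20),1.4)
E
```

```text
t: 15.5
tool_pos: [0.5878, 0.19, 0.2129]
ee_rot: [0.379, 0.923, -0.058, -0.022]
force: [-0.3, -0.8, 0.7]
gripper_width: 0.259
finger_force: 0.0
row [-27.2  63.8 -59.6] [ 0.78  -0.005 -0.001] tcp [0.5878 0.19   0.2129]
row [ 67.4 373.1 387.5] [ 0.623  0.588 -1.442] tcp [0.5878 0.19   0.2129]
```

```bash
python3 -m handwheel '[-27,64,-60,0.78,0,0,24,-27,64,-60,0.78,0,0,24,-27,64,-60,0.78,0,0,24,-27,64,-60,0.78,0,0,24,-27,64,-60,0.78,0,0,24,-27,64,-60,0.78,0,0,24,-27,64,-60,0.78,0,0,24,-27,64,-60,0.78,0,0,24]'
python3 - <<'E'
from h import *
S=camera("scene");T=camera("top");Pt=P(T);Ps=P(S)
a=cv2.resize(S["frame"][170:250,220:300],None,fx=5,fy=5,interpolation=cv2.INTER_CUBIC); b=cv2.resize(T["frame"][190:270,380:460],None,fx=5,fy=5,interpolation=cv2.INTER_CUBIC)
c=cv2.resize(T["frame"][190:270,250:330],None,fx=2.5,fy=2.5,interpolation=cv2.INTER_CUBIC);d=cv2.resize(S["frame"][220:300,270:350],None,fx=2.5,fy=2.5,interpolation=cv2.INTER_CUBIC)
cv2.imwrite("pics/st8.png",np.hstack([a,b])[:,:,::-1])
cv2.imwrite("pics/c8.png",np.hstack([c,d])[:,:,::-1])
goto((.588,-.352,.20),1.4)
E
```

```text
t: 16.3
tool_pos: [0.5596, 0.1873, 0.2962]
ee_rot: [0.003, 0.998, -0.063, -0.0]
force: [-0.4, 0.5, 0.4]
gripper_width: 0.258
finger_force: 0.0
row [ 95.6 531.7  98.8] [ 0.004  0.005 -1.525] tcp [0.5596 0.188  0.296 ]
```

View pics/st8.png

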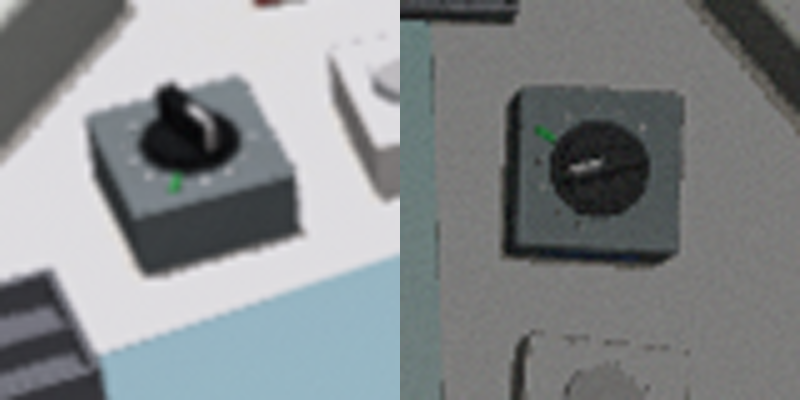

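The crop shows the knob disc centred at top crop (600,168), pointer end at (570,172), and green mark at (545,133), so about 0.74 rad clockwise to go. That agrees with the box edges. The picture allowance is used up, so the rest is numbers only.

```bash
python3 - <<'E'
from h import *
S=camera("scene");T=camera("top");Ps,Pt=P(S),P(T)
t=lambda x,y:(380+(x+.5)/5-.5,190+(y+.5)/5-.5); s=lambda x,y:(220+(x+.5)/5-.5,170+(y+.5)/5-.5)
print(tri(Ps,s(190,145),Pt,t(200,168)),plane(Pt,t(200,168),.0575),plane(Ps,s(190,145),.0575))
g,m=plane(Pt,t(145,133),.05),plane(Ps,s(177,184),.05);print("mark",g,m)
# standing monitor check: foot / handle
for n in("leg_foot","monitor_handle","rail"):
    for p in(S,T): print(n,[(np.round(b["extent"]).tolist(),round(b["conf"],2)) for b in finder.boxes_of(n,p)[:2]])
goto((.590,-.355,.15),1.74)
E
```

```text
[ 0.59057372 -0.3557342   0.04492829] [ 0.58899344 -0.35362359  0.0575    ] [ 0.59483104 -0.3412463   0.0575    ]
mark [ 0.61243946 -0.32228891  0.05      ] [ 0.61185018 -0.32089758  0.05      ]
leg_foot [([299.0, 296.0, 80.0, 44.0], 0.72), ([238.0, 185.0, 45.0, 40.0], 0.33)]
leg_foot [([259.0, 229.0, 12.0, 38.0], 0.62), ([401.0, 207.0, 36.0, 31.0], 0.56)]
monitor_handle [([297.0, 275.0, 82.0, 66.0], 0.8), ([187.0, 225.0, 56.0, 39.0], 0.23)]
monitor_handle [([258.0, 200.0, 35.0, 66.0], 0.98), ([258.0, 200.0, 16.0, 62.0], 0.16)]
rail []
rail []
row [ 98.2 533.8 148.5] [ 0.003  0.003 -1.866] tcp [0.5597 0.1874 0.2967]
```

```bash
python3 -m handwheel '[98,533,0,0,0,-1.866,40,98,533,0,0,0,-1.866,40,98,533,0,0,0,-1.866,40,98,533,0,0,0,-1.866,40,98,533,0,0,0,-1.866,40,98,533,0,0,0,-1.866,40,98,533,0,0,0,-1.866,40,98,533,0,0,0,-1.866,40,98,533,60,0,0,-1.866,40,98,533,100,0,0,-1.866,40,98,533,149,0,0,-1.866,40,98,533,149,0,0,-1.866,40,98,533,149,0,0,-1.866,40,98,533,149,0,0,-1.866,40,98,533,149,0,0,-1.866,40,98,533,149,0,0,-1.866,40]'
python3 - <<'E'
from h import *
goto((.590,-.354,.063),1.74); print(telemetry.observe()["joint_positions"])
E
```

```text
t: 18.4
tool_pos: [0.5904, -0.3539, 0.1514]
ee_rot: [0.002, 0.646, 0.764, -0.001]
force: [0.2, 0.6, -0.9]
gripper_width: 0.429
finger_force: 0.0
row [ 0.3 -0.5 88.4] [ 0.001  0.004 -0.002] tcp [ 0.5904 -0.3539  0.1514]
[-0.57600142  0.16662776  1.494715   -0.00234228  1.47617378 -0.7425095 ]
```

```bash
python3 -m handwheel '[0,0,40,0,0,0,40,0,0,70,0,0,0,40,0,0,88,0,0,0,40,0,0,88,0,0,0,40,0,0,88,0,0,0,0,0,0,88,0,0,0,0,0,0,88,0,0,0,0,0,0,88,0,0,0,0,0,0,88,0,0,0,0]'
```

```text
t: 19.3
tool_pos: [0.5899, -0.3549, 0.0627]
ee_rot: [0.002, 0.645, 0.764, -0.001]
force: [-3.9, 0.8, 6.0]
gripper_width: 0.147
finger_force: 29.4
```

```bash
python3 -m handwheel '[0,0,0,0,0,0.08,0,0,0,0,0,0,0.16,0,0,0,0,0,0,0.24,0,0,0,0,0,0,0.32,0,0,0,0,0,0,0.4,0,0,0,0,0,0,0.48,0,0,0,0,0,0,0.56,0,0,0,0,0,0,0.64,0,0,0,0,0,0,0.7,0,0,0,0,0,0,0.74,0,0,0,0,0,0,0.74,0,0,0,0,0,0,0.74,0]'; python3 -m handwheel '[0,0,0,0,0,0,40,0,0,0,0,0,0,40,0,0,0,0,0,0,40,0,0,0,0,0,0,40,0,0,-30,0,0,0,40,0,0,-70,0,0,0,40,0,0,-120,0,0,0,40,0,0,-160,0,0,0,40,-90,0,-180,0,0,0,40,-180,0,-180,0,0,0,40,-200,0,-180,0,0,0,40,-200,0,-180,0,0,0,40,-200,0,-180,0,0,0,40]'
python3 - <<'E'
from h import *
T=camera("top");S=camera("scene");Pt=P(T);Ps=P(S)
f=T["frame"].astype(float); L=f.sum(2)
c0=proj(Pt,np.array([.5895,-.3545,.0575])); c1=proj(Pt,np.array([.5895,-.3545,.0795])); print("tool",tool()[0],c0,c1)
y,x=np.mgrid[:480,:640]; 
g=(f[...,1]-np.maximum(f[...,0],f[...,2])>25)&(np.hypot(x-c0[0],y-c0[1])<22); print("green",g.sum(),x[g].mean(),y[g].mean())
r=np.hypot(x-c1[0],y-c1[1])<8.5; w=r&(L>np.median(L[r])+90); print("white",w.sum(),x[w],y[w],L[w])
if w.sum(): q=(x[w].mean(),y[w].mean()); P1=plane(Pt,q,.0795); print("ptr heading from centre",np.arctan2(P1[1]+.3545,P1[0]-.5895))
m=plane(Pt,(x[g].mean(),y[g].mean()),.05); print("mark",m,np.arctan2(m[1]+.3545,m[0]-.5895))
if w.sum()>3: v=np.linalg.svd(np.c_[x[w]-q[0],y[w]-q[1]])[2][0]; print("axis heading",np.arctan2(-v[0],-v[1]))
E
```

```text
t: 20.5
tool_pos: [0.5893, -0.3546, 0.0627]
ee_rot: [0.001, 0.878, 0.479, -0.001]
force: [-7.6, 2.5, 8.0]
gripper_width: 0.147
finger_force: 29.7
t: 21.8
tool_pos: [0.4783, -0.5264, 0.2418]
ee_rot: [0.002, 0.879, 0.477, -0.001]
force: [0.4, 0.1, -0.1]
gripper_width: 0.429
finger_force: 0.0
tool [ 0.4809015  -0.5231645   0.24170048] [419.88143645 223.03202024] [421.26087793 221.7782538 ]
green 7 408.2857142857143 216.0
white 22 [423 424 425 426 427 427 428 415 416 428 415 416 417 418 429 417 418 419
 420 429 419 420] [214 214 215 215 216 217 217 218 218 218 219 219 219 219 219 220 220 220
 220 220 221 221] [215. 253. 213. 247. 252. 191. 253. 298. 371. 199. 191. 285. 372. 283.
 250. 242. 312. 367. 281. 195. 226. 235.]
ptr heading from centre -0.14173143575079936
mark [ 0.61307416 -0.32135004  0.05      ] 0.9526349780220996
axis heading 1.784065908358008
```

```bash
python3 - <<'E'
from h import *
A=[]
for i in range(6): 
    T=camera("top"); A.append(T["frame"].astype(float))
f=np.mean(A,0); L=f.sum(2); Pt=P(T)
np.set_printoptions(linewidth=200)
print(L[212:232,412:432].astype(int))
y,x=np.mgrid[:480,:640]
w=np.where((x>=413)&(x<=421)&(y>=217)&(y<=222)&(L>200),L-150,0)*1.0
# keep pointer blob
n,lab=cv2.connectedComponents((w>0).astype(np.uint8)); w=w*(lab==lab[219,417])
mx,my=(w*x).sum()/w.sum(),(w*y).sum()/w.sum(); C=np.cov(np.c_[x[w>0],y[w>0]].T,aweights=w[w>0]); v=np.linalg.eigh(C)[1][:,1]
if v[0]>0: v=-v
print("pointer",mx,my,"heading",np.arctan2(-v[0],-v[1]))
m=max(finder.silhouettes("light_box",T),key=lambda d:-abs(d["extent"][0]-402)-abs(d["extent"][1]-206)); print(m["extent"])
c=cv2.findContours(m["mask"].astype(np.uint8),0,2)[0]; print(cv2.minAreaRect(max(c,key=cv2.contourArea)))
e=(L<330)&0
g=f[...,1]-np.maximum(f[...,0],f[...,2]); gg=np.where((np.hypot(x-408,y-216)<5)&(g>12),g,0); print("green",(gg*x).sum()/gg.sum(),(gg*y).sum()/gg.sum())
d=((L<110)&(np.hypot(x-420,y-224)<13)).astype(np.uint8); k,lab,st,ce=cv2.connectedComponentsWithStats(d); i=1+st[1:,4].argmax(); print("dark",st[i],ce[i])
# standing monitor: foot bar/handle
q=((f[...,0]-f[...,2]>40)&(x>255)&(x<300)&(y>190)&(y<270)).astype(np.uint8); print("handle",np.c_[x[q>0],y[q>0]].mean(0),q.sum())
for b in finder.boxes_of("monitor",T)[:1]+finder.boxes_of("leg_foot",T)[:2]: print(np.round(b["extent"]),b["conf"])
E
```

```text
[[250 277 249 242 239 254 269 255 244 244 246 288 283 237 244 243 246 241 247 241]
 [253 320 270 248 252 256 262 260 255 257 257 255 251 239 242 239 241 239 248 246]
 [251 269 260 251 179 137 143 142 143 147 153 222 253 245 244 240 268 246 242 241]
 [261 255 188 141 116 103  80  87  89  90  92 132 150 221 250 258 372 269 245 239]
 [257 146 116  93  93 108 103 101 104  98 102  99  87 129 193 250 281 252 241 241]
 [136 103  94  63  99 106  89 105 106 109 112 103 108  91 114 182 250 242 245 246]
 [ 97  98 115 304 365 137  97  85  95 102 108 109 103  92  94 115 195 245 243 248]
 [105  69  82 186 292 369 282 129  89  85  95 104  94 109  97  98 135 250 245 245]
 [ 78  68  67 100 154 243 308 370 285  79  88  83 108 103 106 103 107 189 251 239]
 [ 75  60  73  69  73 118 177 234 235  96  92  92  98  93 100 111  98 160 251 244]
 [ 85  72  75  59  60  65  81 125 133 105 101 103  95  99  82 103 100 123 255 244]
 [ 68 112 103  75  76  66  70  75  91 113 114 104 103  89  90  92  84 118 258 245]
 [ 70 107 109 103 105 108  66  61  64  83  95 111 110 108  98  91  87 104 257 244]
 [ 83 111 112 102 104
[... 187 characters left out ...]
104  54  66  62  73  84  96 218 249 246]
 [106  91  76  98 115 109 113 105 103 107 105  93  57  75  70  88 111 251 248 245]
 [100 101  99  75  97 109 106 112 113 104 102 108  87  71  95 107 240 255 244 241]
 [235 101  99  92  63  78  81 102 110 101  90  90  97  95 103 198 251 248 245 250]
 [258 236 144 101  97 103  99  94  98 104 103 100 101 110 243 248 244 249 249 250]]
pointer 417.5462850182704 219.35170523751526 heading 1.0601939741510051
[403.2, 207.3, 32.9, 34.7]
((418.0, 224.5), (35.0, 34.0), 90.0)
green 408.5762859633827 216.27855274629468
dark [410 215  20  18 238] [419.38655462 223.79831933]
handle [266.12738854 225.78343949] 157
[256. 199.  36.  65.] 0.78
[259. 226.  14.  40.] 0.71
```

```bash
python3 - <<'E'
from h import *
T=camera("top");S=camera("scene");Pt=P(T);Ps=P(S)
f=T["frame"].astype(int); y,x=np.mgrid[:480,:640]
b=(f[...,2]-f[...,0]>25)&(f[...,2]-f[...,1]>25)&(x>255)&(x<320)&(y>190)&(y<280); r=cv2.boxPoints(cv2.minAreaRect(np.c_[x[b],y[b]].astype(np.float32))); print("screen px",b.sum(),r.tolist())
yr=np.array([.12,.993]);xr=np.array([.993,-.12]);rc=np.array([.572,.056])
for n,uv,z in [("edge+x",(294,214.8),0),("edge-x",(288,252.8),0),("foot+x",(268.8,200),.005),("foot-x",(258.8,263.2),.005)]+[("scr",tuple(q),.0) for q in r]:
    X=plane(Pt,uv,z); print(n,np.round(X,4),"rail frame",np.round([(X[:2]-rc)@xr,(X[:2]-rc)@yr],4))
def bx(n,p): return [(np.round(d["extent"]).tolist(),round(d["conf"],2)) for d in finder.boxes_of(n,p)[:1]]
for n in("monitor","leg_foot","dish","spool","jar","driver","brush","spatula","parts_tray"):
    q=finder.boxes_of(n,T)[:1]
    for d in q: l,t,w,h=d["extent"]; print(n,round(d["conf"],2),np.round(d["extent"]),np.round(plane(Pt,(l+w/2,t+h/2),.02)[:2],2))
e=bx("leg_foot",S); print(e)
# foot end heights from both views
l,t,w,h=finder.boxes_of("leg_foot",S)[0]["extent"]
print(tri(Ps,(l+1.5,t+h-1.5),Pt,(268.8,200)),tri(Ps,(l+w-1.5,t+1.5),Pt,(258.8,263.2)))
for X in ([.6787,.12,.005],): pass
E
```

```text
screen px 302 [[278.4268493652344, 247.15853881835938], [282.2317199707031, 212.91464233398438], [291.8902282714844, 213.98782348632812], [288.0853576660156, 248.23171997070312]]
edge+x [0.6309 0.0314 0.    ] rail frame [ 0.0615 -0.0174]
edge-x [0.5103 0.0507 0.    ] rail frame [-0.0606 -0.0127]
foot+x [0.6787 0.1106 0.005 ] rail frame [0.0994 0.067 ]
foot-x [0.4784 0.1412 0.005 ] rail frame [-0.1032  0.0733]
scr [0.5285 0.0806 0.    ] rail frame [-0.0462  0.0192]
scr [0.6375 0.0686 0.    ] rail frame [0.0635 0.0203]
scr [0.6336 0.038  0.    ] rail frame [ 0.0634 -0.0105]
scr [0.5247 0.0504 0.    ] rail frame [-0.0463 -0.0113]
monitor 0.55 [255. 202.  38.  62.] [0.57 0.09]
leg_foot 0.64 [258. 225.  15.  31.] [0.55 0.12]
dish 0.66 [322. 150.  24.  20.] [ 0.8 -0.1]
spool 0.78 [168. 217.  23.  19.] [0.6  0.39]
jar 0.55 [149. 260.  29.  19.] [0.46 0.43]
driver 0.52 [262. 148.  10.  38.] [0.78 0.11]
brush 0.71 [181. 177.  37.  40.] [0.69 0.33]
spatula 0.8 [217. 284.  40.  38.] [0.36 0.21]
parts_tray 0.66 [375. 155.  27.  41.] [ 0.75 -0.27]
[([301.0, 294.0, 77.0, 48.0], 0.66)]
[ 0.67669917  0.11603138 -0.01108321] [0.47540078 0.13139683 0.06545952]
```

```bash
python3 -c "
from cell import job_done; print(job_done())"
```

```text
the job is handed in; nothing more can be done
None
```

The job is handed in, though `job_done()` gave no verdict: the leg was opened to its stop, the monitor stands along the rail on that leg, the knob reads about 2.05 rad from the pictures (needed: 1.97–2.23), and the bystanders measure as unmoved. The foot resting on the bench was not confirmed because the height check came out inconsistent.

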